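# Set the lathe's tool rest to its depth mark

## Task

Take the straight tool rest, the one with the yellow band round its post, out of the wooden rack and push its post down into the bore of the blue holder on the lathe bed until the mouth of the bore is level with the middle of the yellow band, no deeper; the bore is stiff and holds the post where you leave it. Let go of it standing upright, and leave the curved rest with the red band where it stands.

Things in the scene. Friction and masses are not known exactly. Their poses are not given: they have to be found in the camera images.
- rest_grip (a point): Centre of the straight tool rest's top bar, where to grip it. Rigid upright T, 0.45 kg: black bar 140 mm long (x), 20 thick (y), 36 tall (z up); from its middle a 20 mm round steel post hangs down, foot 138 mm below this point, last 7 mm tapering to 13 across. Stands in one of two square blind holes, 30 mm deep, 130 mm apart, in a plywood rack 45 mm tall; the curved rest is in the other.
- rest_mark (a point): Middle of the 20 mm wide yellow band round the straight rest's post, on the post's axis: 50 mm above the foot, 88 mm below rest_grip.
- bore_mouth (a point): Centre of the bore's mouth in the bright top of the fixed blue holder's 52 mm boss, 110 mm above table; z up. Bore vertical, 24.6 mm wide. A black friction stop inside, 15 to 23 mm down at first, meets the foot: it slides down under about 11 N (the rest's 3.5 to 5.5 N weight included; more if fast), stays where left, never rises, ends 85 mm down, past the mark. Beyond: lathe bed, 60 mm tall.
- curved_grip (a point): Centre of the top of the other tool rest, to be left alone: the same post with a red band, and a curved black top bar 36 mm tall that spans about 110 mm. Its post's foot lies 138 mm below this point. Its top is 171 mm above the table: carry the straight rest round it (sideways towards the bore first) or over it.
Things that resemble listed ones, but are neither listed nor needed, are in the scene too. What is shaped like the part that bears rest_grip but pink is not meant.

How it is judged:
At the end, for the whole second after the job is handed in: The straight rest's post stands in the bore, upright within 10 degrees, the middle of its yellow band within 12 mm of the height of the bore's mouth and within 10 mm of its axis; it is released and stays there; the curved rest is within 30 mm of where it stood (z of rest_mark in the frame of bore_mouth between -0.012 and 0.012 m and horizontal distance between rest_mark and bore_mouth below 0.01 m and angle between rest_grip's own z axis and vertical below 0.175 rad and distance of rest_grip from where it was at the start of the episode above 0.05 m and distance of curved_grip from where it was at the start of the episode below 0.03 m); the robot touches nothing.
It fails at once if the curved rest is carried off or knocked out of place (more than 30 mm) (distance of curved_grip from where it was at the start of the episode above 0.03 m).
It also fails if it takes over 45 s, if anything falls off the work surface, if the arm or the gripper's body presses on something with over 40 N, if the wrist force passes 120 N, or if a joint passes its speed limit or range.

## Robot

A 6-joint arm with a two-finger parallel gripper is mounted at the origin on the work surface. World frame = base frame: x ahead of the robot, y to its left, z up, the work surface at z = 0. Lengths are in m, angles in rad, forces in N, time in s.
With the tool pointing down it reaches from about 0.225 to 0.875 m from the base axis. Payload 3.4 kg.
Tool frame: the origin (TCP) lies midway between the tips of the shut fingers; the grasp point (between the pads) lies 19 mm behind it (grip_depth is the z of the grasp point in the tool frame, in m); z points along the fingers, y is the direction in which the jaws open and shut (so a half turn about z gives the same grasp; the last joint's range is limited). The gripper opens to 85 mm and grips with 20 to 120 N. Pads are 22 mm wide; open, the fingers measure 114 mm over their backs; the gripper's body (76 mm by 85 mm) begins 54 mm behind the grasp point. The pads swing forward as they close: fully open they stand 13 mm farther back than shut.
Start: joints at [1.044, 0.276, 1.505, -0, 1.361, -0.121], TCP at [0.227, 0.528, 0.231] pointing down, gripper open.
Joint ranges: [-2.89, 2.89], [-0.75, 2.08], [0.22, 2.7], [-1.18, 4.32], [0.11, 2.71], [-2.7, 2.7]. Speed limits (rad/s): [2.57, 2.57, 3.14, 3.14, 3.14, 3.14].

## Interface

Orientations are given as a unit quaternion [w, x, y, z].
In Python, from bench import * gives the robot as it stands.
- The arm moves only by the tool carry_out, never from a script. Its argument "moves" is text: rows parted by semicolons, each of 7 numbers parted by spaces: the finger opening in mm, from 0 to 85.4, then the shift along the tool's x, y, z in units of 30 mm (1.0 is 30 mm), then the turn, a rotation vector about the tool's x, y, z in degrees. In form: hand dx dy dz rx ry rz; .... A call has 1 to 5 rows; each row shifts and turns the commanded pose from where the row before left it, along the tool's axes as they then stand; what a row does not reach is not made up. A row lasts 1/12 s, in which the tool goes at most 41.7 mm and 7.16 degrees, less where a joint would pass 70% of its speed; a pose out of reach is approached as far as the arm can. A call is refused whole if a number of a shift passes 1 or a number of a turn 7.16, either way. A call with a gripper value outside its range is refused whole. The fingers move at their own pace and stop on an object; "grip_force" is the grip in N (left out, the last holds). Time passes only in rows, so rows that do not move let the fingers close. It gives the time, the measured TCP pose, the force and the opening at its end, in the units of the state.
- get_obs(): the state, without advancing time (a new reading comes with each control period).
- grab_frame(name): name is "scene" or "side" or "wrist"; returns a dict with "color" (400x640x3 uint8, red, green, blue), "fx", "fy", "cx", "cy" (pixels), "xyz" and "rotation" of the camera in the world. Camera axes: x right, y down, z forward; pixel columns grow to the right and rows downward; lengths in m; the calibration is good to about 2 mm. A picture is of the moment at which its call begins. There is no depth.
- hand_in(): hands the job in, once; it reports no verdict.
The state is a dict: "time_s": time; "q": joint angles; "dq": joint speeds; "tau": joint torques, N m; "tool_pos": TCP position; "ee_rot": TCP orientation; "contact_force": force on the tool from outside, world axes, zero at the start; "ft_torque": the same for the moment, N m; "finger_gap": opening from 0.0 (shut) to 1.0 (fully open).
Only numpy, scipy, OpenCV 4.12 (cv2) and the standard library are available. Lean on these libraries where they do the work, as an engineer would, in place of code of your own. Each camera call takes 0.05 s, during which the arm holds its last target.

## Working session

There is one attempt and no reset: what is moved stays moved. The work goes in short steps, Python scripts to look and compute and a tool call to move; the robot and the scene stay as the last step left them, time stands still between calls to the robot, and variables do not carry over. Pictures are saved under pics/ and viewed, and the job is handed in when it is done.

Besides the shell and the picture viewer there is one more tool, called after ">>>" by a JSON object that holds its "method" and its "body", one argument or row to a line. carry_out: Moves the arm, as the interface text tells. Its arguments: {"type":"object","properties":{"moves":{"type":"string"},"grip_force":{"type":"number"}},"required":["moves"]}

```bash
mkdir -p pics; ls; python3 - <<'E'
from bench import *
import cv2
o=get_obs(); print(o)
for n in ["scene","side","wrist"]:
    f=grab_frame(n); cv2.imwrite(f"pics/{n}0.png",f["color"][:,:,::-1]); print(n,f["fx"],f["fy"],f["cx"],f["cy"],f["xyz"],f["rotation"])
E
```

```text
pics
{'time_s': 0.0, 'q': array([ 1.04404479e+00,  2.76588707e-01,  1.50611919e+00, -3.48249334e-05,
        1.36068989e+00, -1.21002161e-01]), 'dq': array([-0.00054563,  0.00219017, -0.00088864,  0.00062514,  0.00023667,
        0.00033606]), 'tau': array([ 1.45736249e-03, -4.16776192e+01, -2.45813906e+01,  1.95949224e-04,
        1.09094949e-02,  6.18075362e-06]), 'tool_pos': array([0.22671097, 0.52785353, 0.23044884]), 'ee_rot': array([-2.71095805e-04,  2.01482237e-01,  9.79491752e-01, -8.61060256e-04]), 'contact_force': array([-0.45178533, -0.24996601, -0.24628426]), 'ft_torque': array([0.04187142, 0.0142029 , 0.03733754]), 'finger_gap': 1.0006134353165526}
scene 372.6885152948769 372.6885152948769 319.76424564776465 195.62283805526113 [ 1.16018939 -0.46144556  0.59996679] [-0.45679026  0.81282165  0.30839011 -0.18857139]
side 439.25460629121727 439.25460629121727 320.3178730468066 194.19893054820508 [0.46503778 1.04513814 0.82313455] [ 0.0397372  -0.07927781  0.8926409  -0.4419595 ]
wrist 310.4062644287276 310.4062644287276 317.41897220342867 195.79286851237896 [0.15726988 0.55811311 0.3731572 ] [0.12553424 0.82569939 0.54388347 0.08156251]
```

View pics/scene0.png

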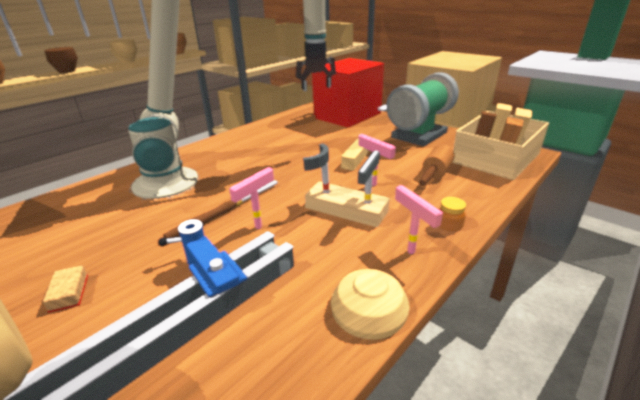

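View pics/side0.png

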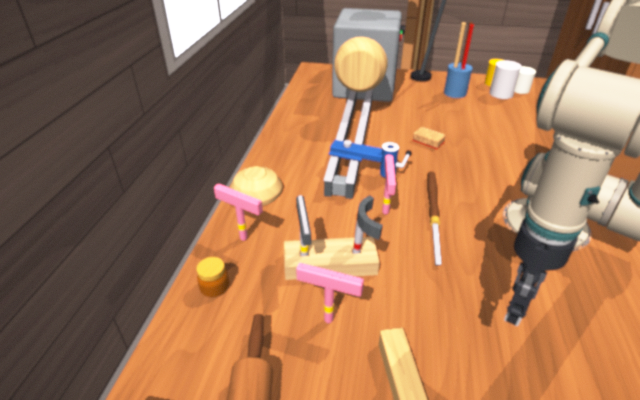

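View pics/wrist0.png

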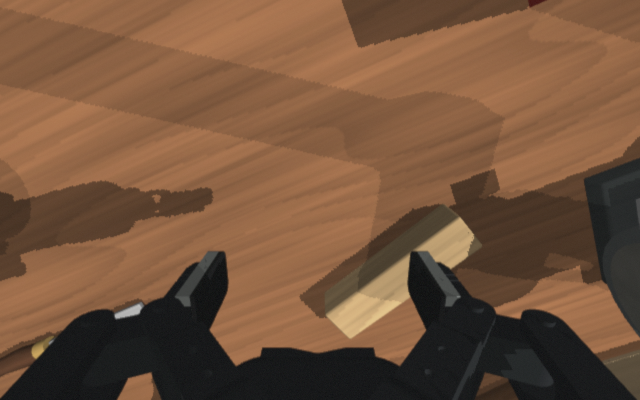

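Scene view. Candidates for the straight rest are the black straight bar in the rack at (371,165), the curved black one with the red band at (318,158), and pink T's at (253,185), (377,146) and (418,207). In the side view the straight bar is at (304,222), the curved one at (368,218), and the pink ones at (238,200), (328,280) and (390,175). I choose the black straight bar in the rack. The bore is in the boss at scene (190,228) and side (390,148). I'll check these with crops.

```bash
python3 - <<'E'
import cv2,numpy as np
s=cv2.imread("pics/scene0.png"); d=cv2.imread("pics/side0.png")
def crop(im,x,y,w,h,k): return cv2.resize(im[y:y+h,x:x+w],None,fx=k,fy=k,interpolation=cv2.INTER_CUBIC)
a=crop(s,295,130,110,100,6);cv2.imwrite("pics/c1.png",a)
cv2.imwrite("pics/c2.png",crop(d,270,180,130,100,6))
b=np.hstack([crop(s,165,210,60,60,6),crop(d,360,130,60,60,6)]);cv2.imwrite("pics/c3.png",b)
E
```

```text
(no output)
```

View pics/c1.png

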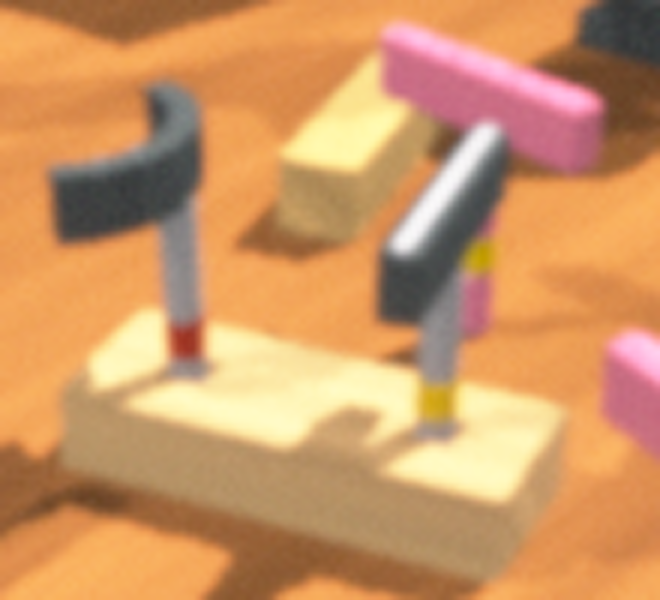

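View pics/c2.png

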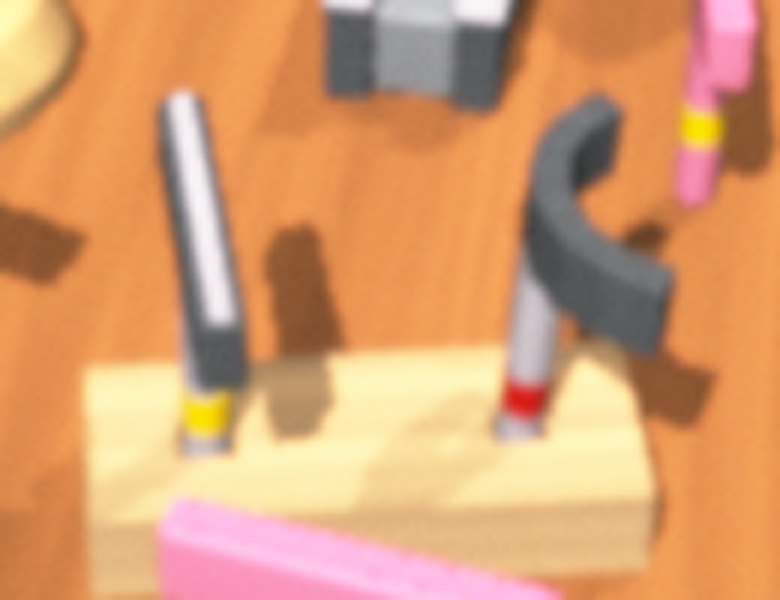

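View pics/c3.png

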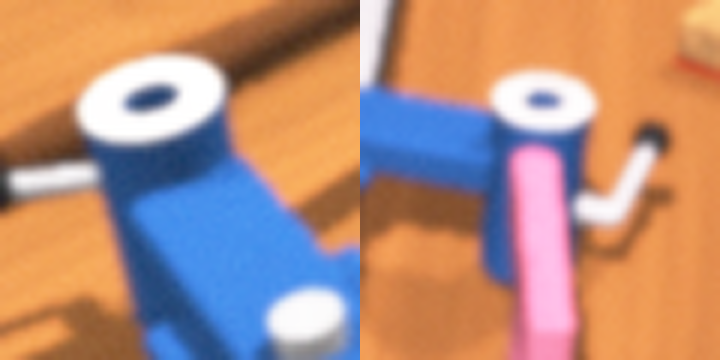

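```bash
cat > h.py <<'E'
import numpy as np,cv2
from scipy.spatial.transform import Rotation as R
C={"scene":(372.6885,319.764,195.623,[1.16018939,-0.46144556,0.59996679],[-0.45679026,0.81282165,0.30839011,-0.18857139]),
"side":(439.2546,320.318,194.199,[0.46503778,1.04513814,0.82313455],[0.0397372,-0.07927781,0.8926409,-0.4419595])}
def ray(c,u,v):
    f,cx,cy,p,q=C[c]; r=R.from_quat([q[1],q[2],q[3],q[0]])
    d=r.apply([(u-cx)/f,(v-cy)/f,1]); return np.array(p),d/np.linalg.norm(d)
def atz(c,u,v,z): p,d=ray(c,u,v); return p+d*(z-p[2])/d[2]
def tri(uv1,uv2):
    A=0;b=0
    for c,uv in (("scene",uv1),("side",uv2)):
        p,d=ray(c,*uv); M=np.eye(3)-np.outer(d,d); A=A+M;b=b+M@p
    return np.linalg.solve(A,b)
def proj(c,P):
    f,cx,cy,p,q=C[c]; r=R.from_quat([q[1],q[2],q[3],q[0]]); x=r.inv().apply(np.array(P)-p); return cx+f*x[0]/x[2],cy+f*x[1]/x[2]
E
python3 - <<'E'
from h import *
np.set_printoptions(precision=4,suppress=True)
o=lambda x,y,ox,oy:((x+.5)/6-.5+ox,(y+.5)/6-.5+oy)
S=lambda x,y:o(x,y,295,130); D=lambda x,y:o(x,y,270,180)
print("mouth",tri(o(152,99,165,210),o(183,101,360,130)),atz("scene",*o(152,99,165,210),.11),atz("side",*o(183,101,360,130),.11))
print("bar near",atz("scene",*S(402,250),.171),"far",atz("scene",*S(490,127),.171))
print("side: ",atz("side",*D(182,92),.171),atz("side",*D(222,325),.171))
print("tri", tri(S(490,127),D(222,325)), tri(S(402,250),D(182,92)))
print("post base", atz("scene",*S(436,432),.045),atz("side",*D(205,447),.045))
print("band", tri(S(437,403),D(206,412)))
print("curved base",atz("scene",*S(188,371),.045),atz("side",*D(520,434),.045))
E
```

```text
mouth [ 0.4603 -0.1545  0.1106] [ 0.4602 -0.1541  0.11  ] [ 0.4599 -0.1562  0.11  ]
bar near [0.6669 0.2197 0.171 ] far [0.6229 0.3463 0.171 ]
side:  [0.6653 0.2147 0.171 ] [0.6211 0.349  0.171 ]
tri [0.6215 0.3481 0.17  ] [0.6663 0.2177 0.1723]
post base [0.6468 0.2798 0.045 ] [0.6432 0.2887 0.045 ]
band [0.6442 0.2825 0.0588]
curved base [0.5196 0.2477 0.045 ] [0.516  0.2582 0.045 ]
```

```bash
python3 - <<'E'
from h import *
np.set_printoptions(precision=4,suppress=True)
D=lambda x,y:((x+.5)/6-.5+270,(y+.5)/6-.5+180)
print("grinder near corner",atz("scene",395,135,0),atz("scene",440,135,0), "redbox",atz("scene",345,122,0))
print("curved",[atz("side",*D(*p),.171)[:2] for p in ((600,98),(535,190),(560,240),(670,270))])
print("pink",[atz("side",*p,.156)[:2] for p in ((390,158),(390,185))],[atz("scene",*p,.156)[:2] for p in ((233,184),(271,171))])
# plan in tool axes
from bench import *
o=get_obs(); q=o["ee_rot"]; r=R.from_quat([q[1],q[2],q[3],q[0]]); print(r.as_matrix())
t=np.array([.644,.2825,.2304])-o["tool_pos"]; print(r.inv().apply(t)/.03)
E
```

```text
grinder near corner [0.3758 0.8537 0.    ] [0.5229 0.9718 0.    ] redbox [0.1067 0.8472 0.    ]
curved [array([0.4974, 0.1888]), array([0.517 , 0.2519]), array([0.5044, 0.2799]), array([0.4622, 0.2898])]
pink [array([ 0.4572, -0.0157]), array([0.4504, 0.1137])] [array([ 0.446, -0.015]), array([0.4654, 0.0931])]
[[-0.9188  0.3947 -0.0007]
 [ 0.3947  0.9188 -0.0012]
 [ 0.0002 -0.0013 -1.    ]]
[-16.0082  -2.0285   0.0081]
```

>>> {"method": "carry_out", "body": {
  "moves": "70 -1 -0.13 0 0 0 0; 70 -1 -0.13 0 0 0 0; 70 -1 -0.13 0 0 0 0; 70 -1 -0.13 0 0 0 0; 70 -1 -0.13 0 0 0 0",
  "grip_force": 70
}}

```text
time_s: 0.57
tool_pos: [0.3579, 0.4503, 0.231]
ee_rot: [-0.0, 0.201, 0.98, -0.0]
contact_force: [-0.8, -0.3, 0.5]
finger_gap: 0.817
```

>>> {"method": "carry_out", "body": {
  "moves": "70 -1 -0.13 0 0 0 0; 70 -1 -0.13 0 0 0 0; 70 -1 -0.13 0 0 0 0; 70 -1 -0.13 0 0 0 0; 70 -1 -0.13 0 0 0 0"
}}

```text
time_s: 0.98
tool_pos: [0.4882, 0.373, 0.231]
ee_rot: [-0.0, 0.202, 0.979, -0.0]
contact_force: [0.2, -0.2, -0.8]
finger_gap: 0.819
```

>>> {"method": "carry_out", "body": {
  "moves": "70 0 0 0 0 0 7; 70 0 0 0 0 0 7; 70 0 0 0 0 0 7; 70 0 0 0 0 0 7; 70 0 0 0 0 0 7"
}}

```text
time_s: 1.4
tool_pos: [0.4872, 0.3738, 0.2308]
ee_rot: [-0.0, 0.49, 0.872, -0.0]
contact_force: [-0.3, 0.1, -0.1]
finger_gap: 0.819
```

>>> {"method": "carry_out", "body": {
  "moves": "70 0 0 0 0 0 7; 70 0 0 0 0 0 6; 70 0 0 0 0 0 0; 70 0 0 0 0 0 0"
}}

```text
time_s: 1.73
tool_pos: [0.4871, 0.374, 0.231]
ee_rot: [-0.0, 0.581, 0.814, -0.0]
contact_force: [-0.1, 0.9, 0.0]
finger_gap: 0.816
```

```bash
cat >> h.py <<'E'
def to(target,yaw=None):
    from bench import get_obs
    o=get_obs(); q=o["ee_rot"]; r=R.from_quat([q[1],q[2],q[3],q[0]]); M=r.as_matrix()
    print("t",o["time_s"],"pos",o["tool_pos"].round(4),"yaw_y",np.degrees(np.arctan2(M[1,1],M[0,1])).round(2),"z",M[:,2].round(4),"gap",o["finger_gap"],"F",o["contact_force"].round(1))
    print("units",(r.inv().apply(np.array(target)-o["tool_pos"])/.03).round(3))
def tiltfix(yaw):
    from bench import get_obs
    q=get_obs()["ee_rot"]; r=R.from_quat([q[1],q[2],q[3],q[0]])
    y=np.radians(yaw); Y=np.array([np.cos(y),np.sin(y),0]);Z=np.array([0,0,-1.]);X=np.cross(Y,Z)
    print("turn",np.degrees((r.inv()*R.from_matrix(np.c_[X,Y,Z])).as_rotvec()).round(2))
E
python3 -c "
from h import *
to([.644,.2825,.2304]);tiltfix(18.7)"
```

```text
t 1.7333 pos [0.4871 0.374  0.231 ] yaw_y 18.9 z [-5.e-04 -3.e-04 -1.e+00] gap 0.8164291666533647 F [-0.1  0.9  0. ]
units [-4.579  3.959  0.018]
turn [-0.03  0.01  0.2 ]
```

>>> {"method": "carry_out", "body": {
  "moves": "70 -0.92 0.79 0 0 0 0; 70 -0.92 0.79 0 0 0 0; 70 -0.92 0.79 0 0 0 0; 70 -0.92 0.79 0 0 0 0; 70 -0.9 0.8 0 0 0 0"
}}

```text
time_s: 2.15
tool_pos: [0.6451, 0.2812, 0.2312]
ee_rot: [-0.0, 0.581, 0.814, -0.0]
contact_force: [0.3, 1.9, 1.1]
finger_gap: 0.822
```

>>> {"method": "carry_out", "body": {
  "moves": "70 0 0 0 0 0 0; 70 0 0 0 0 0 0"
}}

```text
time_s: 2.32
tool_pos: [0.6454, 0.2806, 0.2301]
ee_rot: [-0.0, 0.583, 0.813, -0.0]
contact_force: [-0.4, 0.6, -0.4]
finger_gap: 0.821
```

```bash
python3 -c "
from h import *
from bench import *
to([.644,.2825,.134])
f=grab_frame('wrist');cv2.imwrite('pics/w1.png',f['color'][:,:,::-1]);print(f['fx'],f['cx'],f['cy'],f['xyz'],f['rotation'])
f=grab_frame('side');cv2.imwrite('pics/s1.png',f['color'][:,:,::-1])
np.save('wc.npy',np.array([0]))
"
```

```text
t 2.3167 pos [0.6454 0.2806 0.2301] yaw_y 18.7 z [-1.2e-03 -4.0e-04 -1.0e+00] gap 0.8211567229909946 F [-0.4  0.6 -0.4]
units [ 0.076 -0.02   3.204]
310.4062644287276 317.41897220342867 195.79286851237896 [0.62121884 0.35245822 0.37273251] [0.14797833 0.97558874 0.16053411 0.02361814]
```

View pics/w1.png

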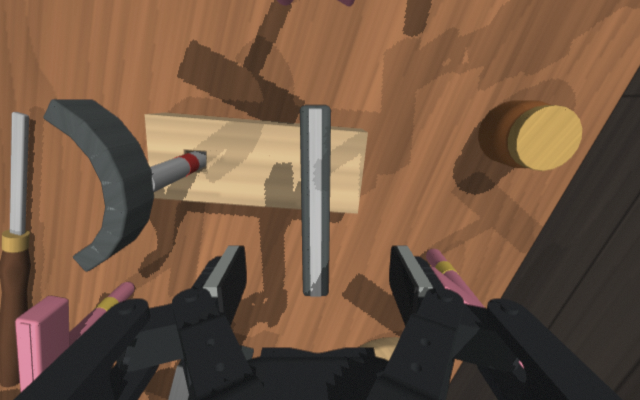

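```bash
python3 -c "
from h import *
C['w']=(310.406,317.419,195.793,[0.62121884,0.35245822,0.37273251],[0.14797833,0.97558874,0.16053411,0.02361814])
a=atz('w',316,105,.171);b=atz('w',315,296,.171)
print(a,b,(a+b)/2,np.linalg.norm(a-b),np.degrees(np.arctan2(*(a-b)[1::-1])))
print('pinks foot',atz('scene',413,251,0),atz('scene',378,185,0),'tops',[atz('scene',*p,.156)[:2] for p in((397,190),(440,222),(361,138),(394,152))])
print('pink side',[atz('side',*p,.156)[:2] for p in((215,188),(260,207),(298,268),(360,285))])
"
```

```text
[0.62115861 0.34897233 0.171     ] [0.66466144 0.21732532 0.171     ] [0.64291002 0.28314882 0.171     ] 0.13864858958438803 108.28616508695923
pinks foot [0.83054816 0.22318779 0.        ] [0.57087681 0.44616865 0.        ] tops [array([0.77225631, 0.21875183]), array([0.91027519, 0.1626392 ]), array([0.51150659, 0.42468684]), array([0.64824554, 0.39920002])]
pink side [array([0.88961567, 0.20522414]), array([0.75455668, 0.25944228]), array([0.62118631, 0.43778277]), array([0.49109601, 0.46054534])]
```

Wrist view: the bar's ends are at (316,105) and (315,296). They give a length of 139 mm, a centre of (0.643, 0.283) and a jaw yaw of 18.3°, all matching the other cameras. Descending.

>>> {"method": "carry_out", "body": {
  "moves": "70 0.1 -0.03 0.9 0 0 0; 70 0 0 0.9 0 0 0; 70 0 0 0.8 0 0 0; 70 0 0 0.6 0 0 0; 70 0 0 0 0 0 0"
}}

```text
time_s: 2.83
tool_pos: [0.6378, 0.285, 0.131]
ee_rot: [-0.003, 0.581, 0.814, -0.004]
contact_force: [-0.3, -0.4, -0.9]
finger_gap: 0.821
```

>>> {"method": "carry_out", "body": {
  "moves": "15 0 0 0 0 0 0; 15 0 0 0 0 0 0; 15 0 0 0 0 0 0; 15 0 0 0 0 0 0; 15 0 0 0 0 0 0",
  "grip_force": 70
}}

```text
time_s: 3.25
tool_pos: [0.6427, 0.2851, 0.1375]
ee_rot: [0.001, 0.582, 0.813, 0.001]
contact_force: [-1.4, -0.0, 5.4]
finger_gap: 0.225
```

>>> {"method": "carry_out", "body": {
  "moves": "15 0 0 0 0 0 0; 15 0 0 0 0 0 0; 15 0 0 0 0 0 0; 15 0 0 0 0 0 0; 15 0 0 0 0 0 0"
}}

```text
time_s: 3.67
tool_pos: [0.6427, 0.2851, 0.1375]
ee_rot: [0.001, 0.583, 0.813, 0.001]
contact_force: [-1.8, 0.5, 6.2]
finger_gap: 0.222
```

```bash
python3 -c "
from h import *
from bench import *
to([.6435,.283,.134])
f=grab_frame('side');cv2.imwrite('pics/s2.png',cv2.resize(f['color'][150:300,230:430,::-1],None,fx=4,fy=4,interpolation=2))
"
```

```text
t 3.6667 pos [0.6427 0.2851 0.1375] yaw_y 18.75 z [ 0.0025  0.0013 -1.    ] gap 0.2224109665555447 F [-1.8  0.5  6.2]
units [-0.075  0.004  0.116]
```

View pics/s2.png

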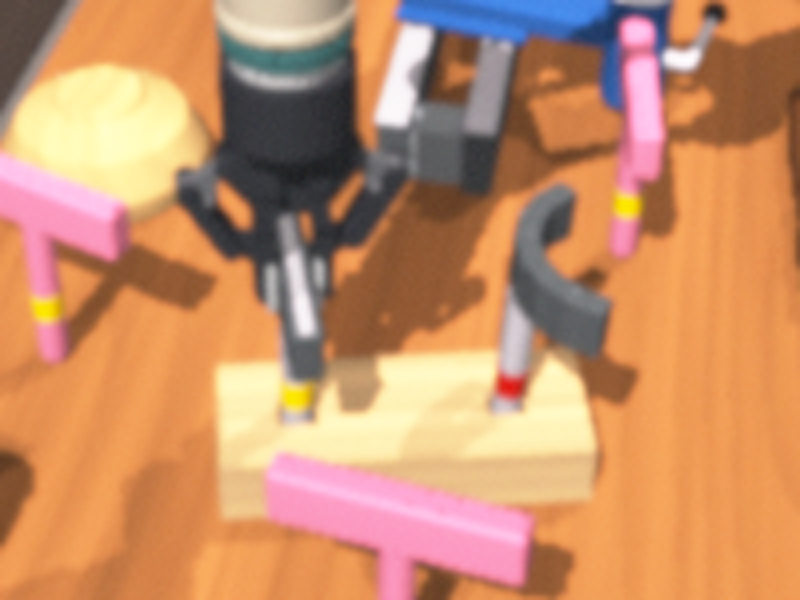

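The bar is gripped (gap 19 mm, TCP z 0.1375), so rest_grip is about 15.5 mm above the TCP. Lifting.

>>> {"method": "carry_out", "body": {
  "moves": "15 0 0 -0.5 0 0 0; 15 0 0 -0.5 0 0 0; 15 0 0 -0.5 0 0 0; 15 0 0 -0.6 0 0 0; 15 0 0 -0.6 0 0 0"
}}

```text
time_s: 4.13
tool_pos: [0.6413, 0.2843, 0.2154]
ee_rot: [-0.001, 0.583, 0.813, -0.001]
contact_force: [0.3, 0.3, -5.0]
finger_gap: 0.224
```

>>> {"method": "carry_out", "body": {
  "moves": "15 0 0 -0.6 0 0 0; 15 0 0 -0.6 0 0 0; 15 0 0 -0.6 0 0 0; 15 0 0 -0.6 0 0 0; 15 0 0 -0.6 0 0 0"
}}

```text
time_s: 4.55
tool_pos: [0.6416, 0.2844, 0.3057]
ee_rot: [-0.001, 0.583, 0.813, -0.001]
contact_force: [0.5, 0.4, -4.7]
finger_gap: 0.225
```

>>> {"method": "carry_out", "body": {
  "moves": "15 0 0 -0.2 0 0 0; 15 0 0 0 0 0 0; 15 0 0 0 0 0 0"
}}

```text
time_s: 4.8
tool_pos: [0.6417, 0.2845, 0.3111]
ee_rot: [-0.001, 0.582, 0.813, -0.001]
contact_force: [0.0, -0.1, -4.8]
finger_gap: 0.225
```

```bash
python3 -c "
from h import *
from bench import *
to([.460,-.155,.309]);tiltfix(18.7)
f=grab_frame('side');cv2.imwrite('pics/s3.png',cv2.resize(f['color'][100:300,230:430,::-1],None,fx=3,fy=3,interpolation=2))
f=grab_frame('scene');cv2.imwrite('pics/sc3.png',cv2.resize(f['color'][60:230,290:450,::-1],None,fx=3.5,fy=3.5,interpolation=2))
"
```

```text
t 4.8 pos [0.6417 0.2845 0.3111] yaw_y 18.75 z [-1.6e-03 -4.0e-04 -1.0e+00] gap 0.22512310427534055 F [ 0.  -0.1 -4.8]
units [-11.927 -10.445   0.086]
turn [-0.1  -0.01  0.05]
```

View pics/s3.png

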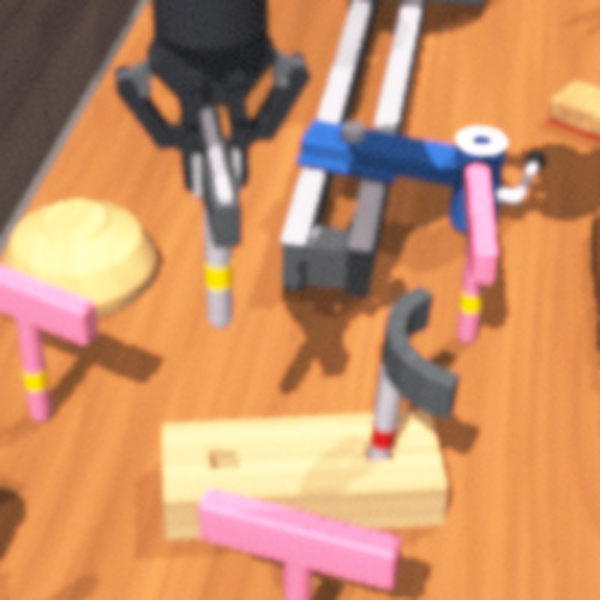

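View pics/sc3.png

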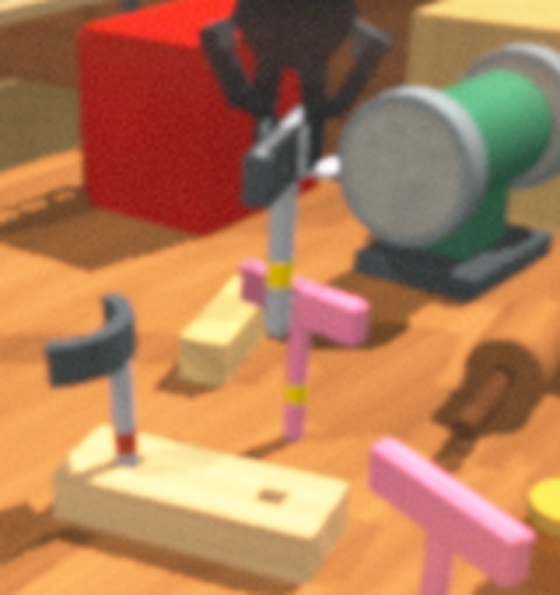

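The rest is out cleanly and hangs upright, and the curved rest stands undisturbed. Next I measure the band and the foot relative to the TCP.

```bash
python3 -c "
from h import *
D=lambda x,y:((x+.5)/3-.5+230,(y+.5)/3-.5+100); S=lambda x,y:((x+.5)/3.5-.5+290,(y+.5)/3.5-.5+60)
t=np.array([.6417,.2845,.3111])
b=tri(S(279,275),D(218,278)); print(b,b-t)
# mid-point foot
f=tri(S(279,333),D(219,322)); print(f,f-t)
"
```

```text
[0.64248753 0.28298523 0.23307563] [ 0.00078753 -0.00151477 -0.07802437]
[0.64464876 0.28098516 0.18838159] [ 0.00294876 -0.00351484 -0.12271841]
```

>>> {"method": "carry_out", "body": {
  "moves": "15 -0.5 -0.44 0 0 0 0; 15 -0.79 -0.7 0 0 0 0; 15 -0.79 -0.7 0 0 0 0; 15 -0.79 -0.7 0 0 0 0; 15 -0.79 -0.7 0 0 0 0"
}}

```text
time_s: 5.32
tool_pos: [0.5839, 0.1483, 0.3105]
ee_rot: [-0.001, 0.582, 0.813, -0.001]
contact_force: [0.9, -0.7, -5.2]
finger_gap: 0.221
```

>>> {"method": "carry_out", "body": {
  "moves": "15 -0.79 -0.7 0 0 0 0; 15 -0.79 -0.7 0 0 0 0; 15 -0.79 -0.7 0 0 0 0; 15 -0.79 -0.7 0 0 0 0; 15 -0.79 -0.7 0 0 0 0"
}}

```text
time_s: 5.73
tool_pos: [0.5224, 0.0024, 0.311]
ee_rot: [-0.001, 0.582, 0.813, -0.001]
contact_force: [0.1, -1.1, -4.9]
finger_gap: 0.22
```

>>> {"method": "carry_out", "body": {
  "moves": "15 -0.79 -0.7 0 0 0 0; 15 -0.79 -0.7 0 0 0 0; 15 -0.79 -0.7 0 0 0 0; 15 -0.79 -0.6 0 0 0 0; 15 -0.5 -0.4 0 0 0 0"
}}

```text
time_s: 6.15
tool_pos: [0.4693, -0.1327, 0.3112]
ee_rot: [-0.001, 0.583, 0.812, -0.001]
contact_force: [-0.9, 0.6, -4.4]
finger_gap: 0.228
```

>>> {"method": "carry_out", "body": {
  "moves": "15 0 0 0 0 0 0; 15 0 0 0 0 0 0; 15 0 0 0 0 0 0"
}}

```text
time_s: 6.4
tool_pos: [0.4709, -0.1298, 0.3115]
ee_rot: [-0.001, 0.583, 0.813, 0.0]
contact_force: [-0.4, -0.7, -4.9]
finger_gap: 0.225
```

```bash
python3 -c "
from h import *
from bench import *
to([.459,-.153,.309]);tiltfix(18.7)"
```

```text
t 6.4 pos [ 0.4709 -0.1298  0.3115] yaw_y 18.73 z [-0.0011  0.0016 -1.    ] gap 0.22534774366840005 F [-0.4 -0.7 -4.9]
units [-0.607 -0.624  0.083]
turn [-0.03 -0.11  0.03]
```

Now over the bore, then down until the foot is about 15 mm above the mouth, for a visual check.

>>> {"method": "carry_out", "body": {
  "moves": "15 -0.3 -0.3 0 0 0 0; 15 -0.3 -0.32 0 0 0 0; 15 0 0 0.5 0 0 0; 15 0 0 0.5 0 0 0; 15 0 0 0.5 0 0 0"
}}

```text
time_s: 6.82
tool_pos: [0.4597, -0.1523, 0.2666]
ee_rot: [0.0, 0.582, 0.813, 0.0]
contact_force: [-0.6, -0.2, -4.9]
finger_gap: 0.223
```

>>> {"method": "carry_out", "body": {
  "moves": "15 0 0 0.4 0 0 0; 15 0 0 0 0 0 0; 15 0 0 0 0 0 0; 15 0 0 0 0 0 0"
}}

```text
time_s: 7.15
tool_pos: [0.4601, -0.1529, 0.2559]
ee_rot: [0.001, 0.582, 0.813, 0.0]
contact_force: [0.8, -0.7, -5.0]
finger_gap: 0.224
```

```bash
python3 -c "
from h import *
from bench import *
to([.459,-.153,.24])
A=[]
for n,x,y in (('scene',135,150),('side',335,70)):
  f=grab_frame(n);A.append(cv2.resize(f['color'][y:y+110,x:x+80,::-1],None,fx=5,fy=5,interpolation=2))
cv2.imwrite('pics/p4.png',np.hstack(A))
"
```

```text
t 7.15 pos [ 0.4601 -0.1529  0.2559] yaw_y 18.82 z [ 1.1e-03 -2.0e-04 -1.0e+00] gap 0.224401445167981 F [ 0.8 -0.7 -5. ]
units [ 0.01  -0.036  0.53 ]
```

View pics/p4.png

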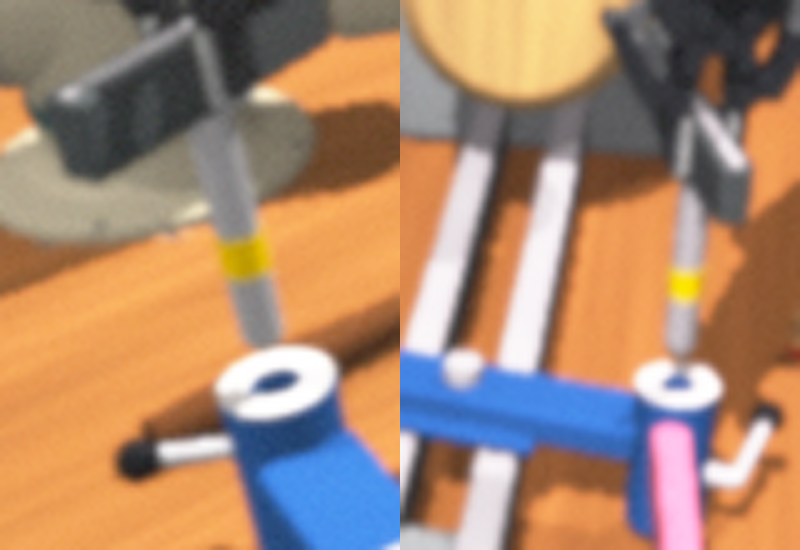

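```bash
python3 -c "
from h import *
# predicted post axis & bore via model: project mark/foot/mouth in crops
o={'scene':(135,150),'side':(335,70)}
K=lambda c,P:[round((p+.5-q)*5-.5,1) for p,q in zip(proj(c,P),o[c])]
for dx,dy in ((0,0),(.002,0),(0,.002)):
  for c in o:
    print(dx,dy,c,'mouth',K(c,(.460+dx,-.155+dy,.11)),'band',K(c,(.461+dx,-.1545+dy,.1834)))
"
```

```text
0 0 scene mouth [np.float64(274.6), np.float64(383.1)] band [np.float64(242.7), np.float64(246.6)]
0 0 side mouth [np.float64(277.2), np.float64(385.1)] band [np.float64(287.0), np.float64(280.7)]
0.002 0 scene mouth [np.float64(276.9), np.float64(384.7)] band [np.float64(245.1), np.float64(248.2)]
0.002 0 side mouth [np.float64(273.9), np.float64(384.8)] band [np.float64(283.7), np.float64(280.4)]
0 0.002 scene mouth [np.float64(278.5), np.float64(381.2)] band [np.float64(246.8), np.float64(244.8)]
0 0.002 side mouth [np.float64(277.0), np.float64(386.7)] band [np.float64(286.9), np.float64(282.3)]
```

```bash
cat > m.py <<'E'
from h import *
from bench import *
from scipy.optimize import least_squares
T=get_obs()["tool_pos"]; zg=T[2]+.0155
obs=[]
for n in ("scene","side"):
    im=grab_frame(n)["color"]; hsv=cv2.cvtColor(im,cv2.COLOR_RGB2HSV).astype(float)
    u0=proj(n,(T[0],T[1],zg-.025)); u1=proj(n,(T[0],T[1],zg-.128))
    for v in range(int(u0[1])+3,int(u1[1])-1):
        uc=u0[0]+(u1[0]-u0[0])*(v-u0[1])/(u1[1]-u0[1])
        us=np.arange(int(uc)-9,int(uc)+10); px=hsv[v,us]
        w=np.clip((140-px[:,1])/80,0,1) # low saturation
        # yellow band: hue
        if 5<w.sum()<13: obs.append((n,(us*w).sum()/w.sum(),v,w.sum()))
def axis_u(n,p,v):
    # image line of axis p=(x,y,tx,ty) ref z=.2
    a=proj(n,(p[0]+p[2]*(.05),p[1]+p[3]*.05,.25)); b=proj(n,(p[0]-p[2]*.05,p[1]-p[3]*.05,.15))
    return a[0]+(b[0]-a[0])*(v-a[1])/(b[1]-a[1])
f=lambda p:[axis_u(n,p,v)-u for n,u,v,_ in obs]
s=least_squares(f,[T[0],T[1],0,0],loss='soft_l1',f_scale=.3,x_scale=[.01,.01,.1,.1])
p=s.x; print(len(obs),[sum(o[0]==n for o in obs) for n in("scene","side")],"axis@.2",p[:2].round(4),"tilt deg",np.degrees(p[2:]).round(2),"rms",np.sqrt(np.mean(s.fun**2)).round(2))
print("foot@",(p[:2]+p[2:]*(zg-.138-.2)).round(4),"TCP",T.round(4))
print([ (o[0][:2],round(o[1],1),o[2],round(o[3],1)) for o in obs][::3])
# bore: white ring top centroid by ellipse fit
for n in("scene","side"):
    im=grab_frame(n)["color"]; c=np.array(proj(n,(.46,-.155,.11)))
    x,y=int(c[0])-20,int(c[1])-16
    hs=cv2.cvtColor(im[y:y+32,x:x+40],cv2.COLOR_RGB2HSV); m=((hs[...,1]<70)&(hs[...,2]>190)).astype(np.uint8)
    cs,_=cv2.findContours(m,cv2.RETR_EXTERNAL,cv2.CHAIN_APPROX_NONE); k=max(cs,key=cv2.contourArea)
    e=cv2.fitEllipse(cv2.convexHull(k)); print(n,e,atz(n,e[0][0]+x,e[0][1]+y,.11).round(4))
E
python3 m.py
```

```text
26 [9, 17] axis@.2 [ 0.4611 -0.1581] tilt deg [-1.31 -3.27] rms 0.96
foot@ [ 0.4626 -0.1543] TCP [ 0.4602 -0.1533  0.2563]
[('sc', np.float64(179.6), 194, np.float64(12.5)), ('sc', np.float64(185.5), 206, np.float64(7.4)), ('sc', np.float64(185.2), 209, np.float64(9.6)), ('si', np.float64(396.2), 111, np.float64(12.6)), ('si', np.float64(395.2), 114, np.float64(9.9)), ('si', np.float64(392.6), 117, np.float64(6.9)), ('si', np.float64(392.4), 120, np.float64(6.8)), ('si', np.float64(391.1), 131, np.float64(6.2)), ('si', np.float64(390.9), 134, np.float64(7.0))]
scene ((20.720197677612305, 15.973406791687012), (13.730409622192383, 24.344215393066406), 76.20122528076172) [ 0.4595 -0.1542  0.11  ]
side ((20.120092391967773, 16.5604190826416), (9.622673034667969, 17.912973403930664), 95.02562713623047) [ 0.4598 -0.1554  0.11  ]
```

Both views put the post within about 1–2 mm of the bore axis. I shift about 1 mm in -x and ease in while watching the forces.

>>> {"method": "carry_out", "body": {
  "moves": "15 0 -0.03 0.2 0 0 0; 15 0 0 0.2 0 0 0; 15 0 0 0.2 0 0 0; 15 0 0 0.2 0 0 0; 15 0 0 0.2 0 0 0"
}}

```text
time_s: 7.87
tool_pos: [0.4583, -0.1536, 0.2243]
ee_rot: [-0.0, 0.583, 0.813, 0.0]
contact_force: [-0.1, 0.6, -4.8]
finger_gap: 0.222
```

>>> {"method": "carry_out", "body": {
  "moves": "15 0 0 0.15 0 0 0; 15 0 0 0 0 0 0"
}}

```text
time_s: 8.03
tool_pos: [0.4578, -0.1533, 0.2194]
ee_rot: [-0.001, 0.582, 0.813, -0.0]
contact_force: [-0.6, -0.8, -4.2]
finger_gap: 0.225
```

```bash
cat > v.py <<'E'
import sys
from h import *
from bench import *
to([.459,-.153,.1825]); tiltfix(18.7); print(get_obs()["ft_torque"].round(2))
A=[]
for n,x,y in (('scene',150,170),('side',350,85)):
  f=grab_frame(n);A.append(cv2.resize(f['color'][y:y+90,x:x+65,::-1],None,fx=6,fy=6,interpolation=2))
cv2.imwrite(sys.argv[1],np.hstack(A))
E
python3 v.py pics/p5.png
```

```text
t 8.0333 pos [ 0.4578 -0.1533  0.2194] yaw_y 18.75 z [-0.0024  0.0013 -1.    ] gap 0.22533681162581265 F [-0.6 -0.8 -4.2]
units [-0.006  0.044  1.229]
turn [-0.1  -0.11  0.05]
[0.   0.04 0.01]
```

View pics/p5.png

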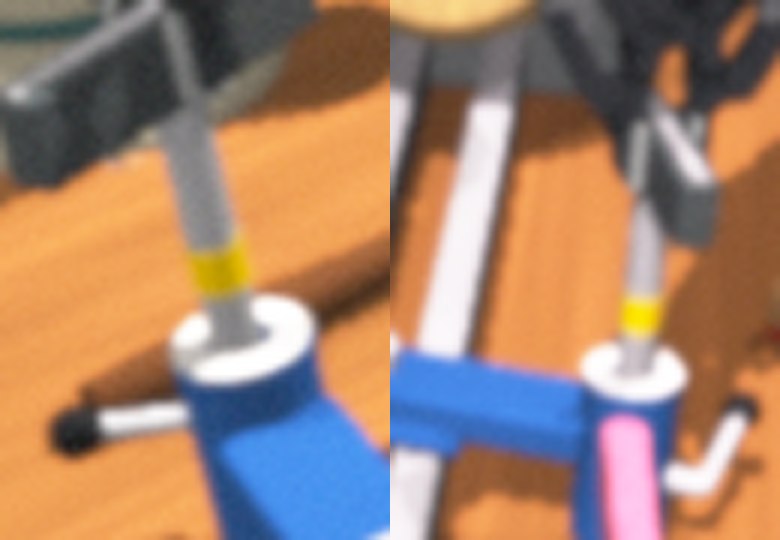

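The post is about 13 mm into the bore with no side load. It sits slightly left of centre in the scene view (post 234, ring 243 at row 340) and slightly right in the side view (637 against 634), so I centre it by +1.5 mm in x and y and continue down slowly.

>>> {"method": "carry_out", "body": {
  "moves": "15 0.03 0.06 0 0 0 0; 15 0 0 0 0 0 0; 15 0 0 0.15 0 0 0; 15 0 0 0.15 0 0 0; 15 0 0 0 0 0 0"
}}

```text
time_s: 8.55
tool_pos: [0.4604, -0.1524, 0.212]
ee_rot: [0.001, 0.582, 0.813, 0.0]
contact_force: [-0.1, -0.3, -2.4]
finger_gap: 0.226
```

```bash
python3 v.py pics/p6.png
```

```text
t 8.55 pos [ 0.4604 -0.1524  0.212 ] yaw_y 18.75 z [ 1.4e-03 -6.0e-04 -1.0e+00] gap 0.22560202036396668 F [-0.1 -0.3 -2.4]
units [-0.003 -0.052  0.984]
turn [0.06 0.06 0.05]
[ 0.09 -0.04  0.  ]
```

View pics/p6.png

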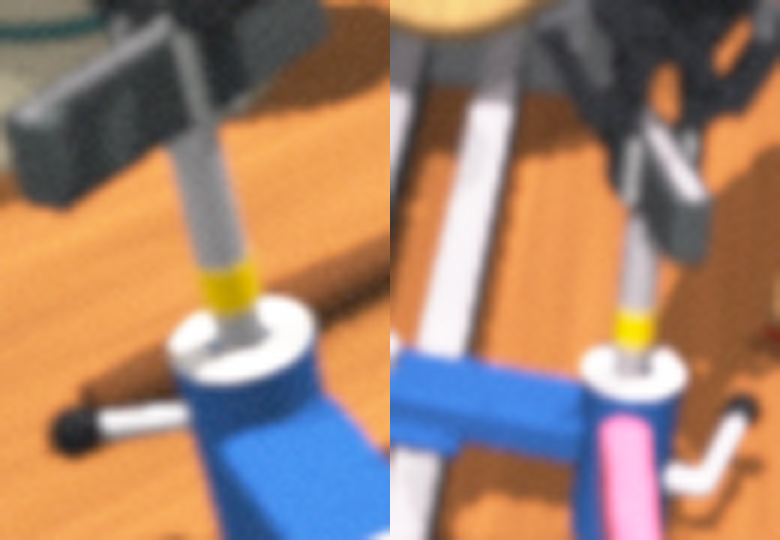

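Well centred now, and the foot is meeting the stop (load -5 to -2.4 N). Pushing slowly with small steps.

>>> {"method": "carry_out", "body": {
  "moves": "15 0 -0.02 0.1 0 0 0; 15 0 0 0.1 0 0 0; 15 0 0 0.1 0 0 0; 15 0 0 0.1 0 0 0; 15 0 0 0 0 0 0"
}}

```text
time_s: 9.07
tool_pos: [0.4602, -0.1525, 0.2005]
ee_rot: [0.001, 0.583, 0.813, 0.001]
contact_force: [-0.4, 0.8, 2.4]
finger_gap: 0.222
```

>>> {"method": "carry_out", "body": {
  "moves": "15 0 0 0.1 0 0 0; 15 0 0 0.1 0 0 0; 15 0 0 0.1 0 0 0; 15 0 0 0 0 0 0"
}}

```text
time_s: 9.4
tool_pos: [0.4602, -0.1526, 0.1913]
ee_rot: [0.001, 0.583, 0.813, 0.001]
contact_force: [1.3, 1.6, 2.2]
finger_gap: 0.226
```

```bash
python3 v.py pics/p7.png
```

```text
t 9.4 pos [ 0.4602 -0.1526  0.1913] yaw_y 18.74 z [ 2.3e-03 -4.0e-04 -1.0e+00] gap 0.22566974595160433 F [1.3 1.6 2.2]
units [ 0.    -0.044  0.294]
turn [0.12 0.06 0.04]
[ 0.22 -0.18  0.01]
```

View pics/p7.png

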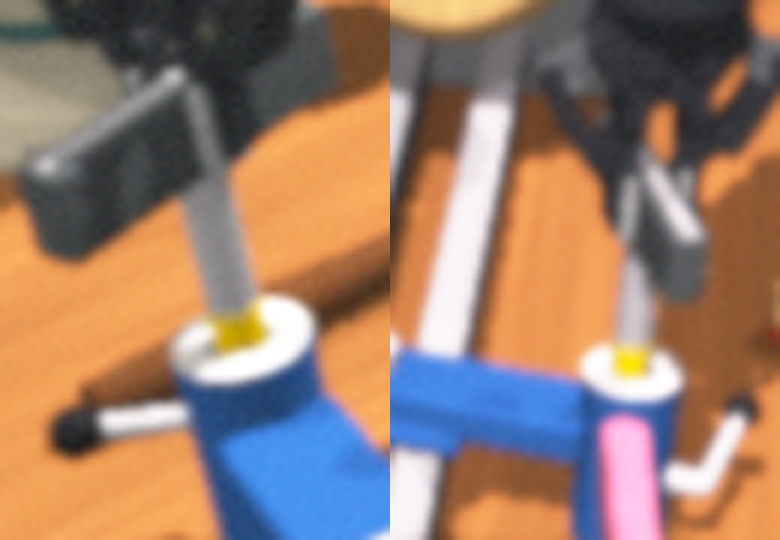

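>>> {"method": "carry_out", "body": {
  "moves": "15 0 0 0.1 0 0 0; 15 0 0 0.1 0 0 0; 15 0 0 0.08 0 0 0; 15 0 0 0 0 0 0; 15 0 0 0 0 0 0"
}}

```text
time_s: 9.92
tool_pos: [0.4601, -0.1525, 0.1827]
ee_rot: [0.001, 0.583, 0.813, 0.0]
contact_force: [1.5, 0.8, 2.8]
finger_gap: 0.224
```

```bash
python3 v.py pics/p8.png
```

```text
t 9.9167 pos [ 0.4601 -0.1525  0.1827] yaw_y 18.74 z [ 1.7e-03 -2.0e-04 -1.0e+00] gap 0.22426533446080146 F [1.5 0.8 2.8]
units [-0.002 -0.04   0.005]
turn [0.09 0.04 0.04]
[-0.07 -0.55 -0.04]
```

View pics/p8.png

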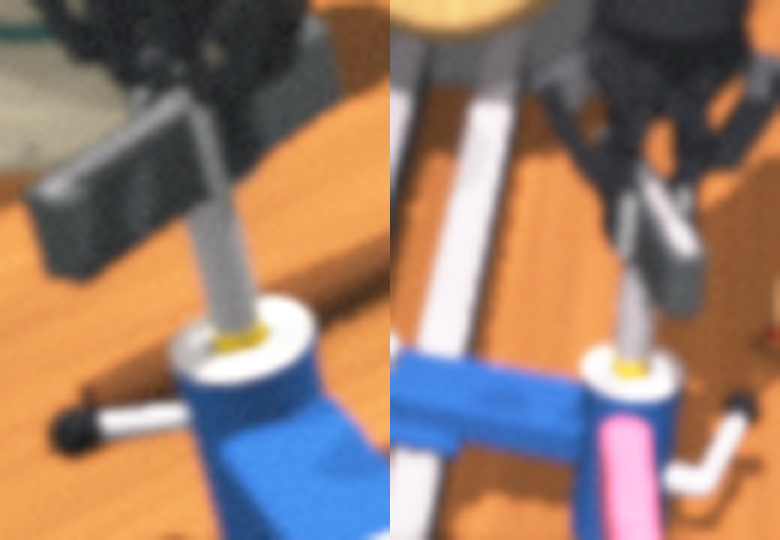

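In both views about half the band (~9 mm of 20) shows above the mouth, which agrees with the TCP height of 0.1827. Releasing.

>>> {"method": "carry_out", "body": {
  "moves": "45 0 0 0 0 0 0; 45 0 0 0 0 0 0; 45 0 0 0 0 0 0; 45 0 0 0 0 0 0"
}}

```text
time_s: 10.35
tool_pos: [0.4587, -0.1523, 0.1819]
ee_rot: [-0.001, 0.582, 0.813, -0.0]
contact_force: [0.8, -0.8, 0.4]
finger_gap: 0.529
```

```bash
python3 v.py pics/p9.png
```

```text
t 10.35 pos [ 0.4587 -0.1523  0.1819] yaw_y 18.75 z [-1.7e-03  4.0e-04 -1.0e+00] gap 0.5292820713029585 F [ 0.8 -0.8  0.4]
units [-0.025  0.003 -0.02 ]
turn [-0.08 -0.06  0.05]
[-0.03 -0.02 -0.03]
```

View pics/p9.png

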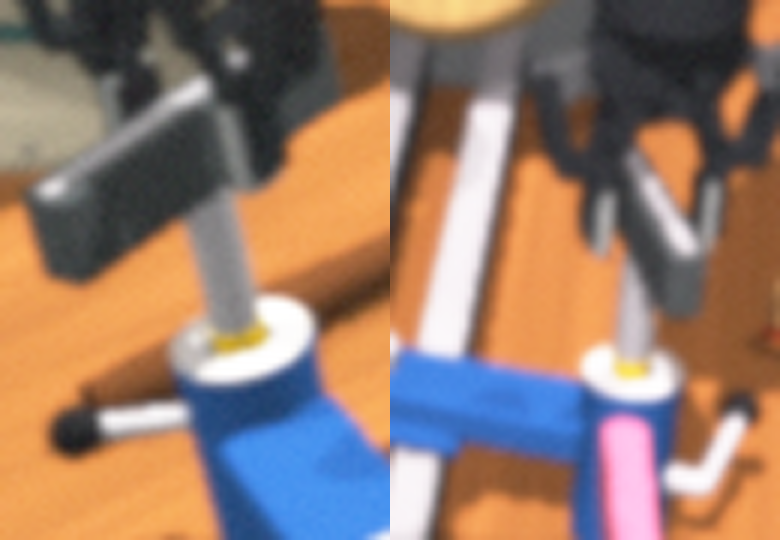

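The rest stayed where it was left and the fingers are clear on both sides. Withdrawing upward.

>>> {"method": "carry_out", "body": {
  "moves": "50 0 0 -0.3 0 0 0; 50 0 0 -0.6 0 0 0; 50 0 0 -0.8 0 0 0; 50 0 0 -0.8 0 0 0; 50 0 0 -0.8 0 0 0"
}}

```text
time_s: 10.87
tool_pos: [0.4592, -0.1524, 0.2831]
ee_rot: [0.0, 0.582, 0.813, 0.0]
contact_force: [-0.3, -0.2, 0.4]
finger_gap: 0.583
```

>>> {"method": "carry_out", "body": {
  "moves": "50 0 0 -0.8 0 0 0; 50 0 0 0 0 0 0; 50 0 0 0 0 0 0; 50 0 0 0 0 0 0"
}}

```text
time_s: 11.2
tool_pos: [0.4589, -0.1522, 0.3051]
ee_rot: [-0.0, 0.582, 0.813, -0.0]
contact_force: [0.1, -0.5, -0.1]
finger_gap: 0.588
```

```bash
python3 v.py pics/p10.png; python3 -c "
from h import *
from bench import *
f=grab_frame('side');cv2.imwrite('pics/s10.png',f['color'][:,:,::-1])"
```

```text
t 11.2 pos [ 0.4589 -0.1522  0.3051] yaw_y 18.75 z [-6.e-04  3.e-04 -1.e+00] gap 0.5884467697179849 F [ 0.1 -0.5 -0.1]
units [-2.700e-02 -4.000e-03  4.087e+00]
turn [-0.03 -0.03  0.05]
[0.02 0.03 0.  ]
```

View pics/p10.png

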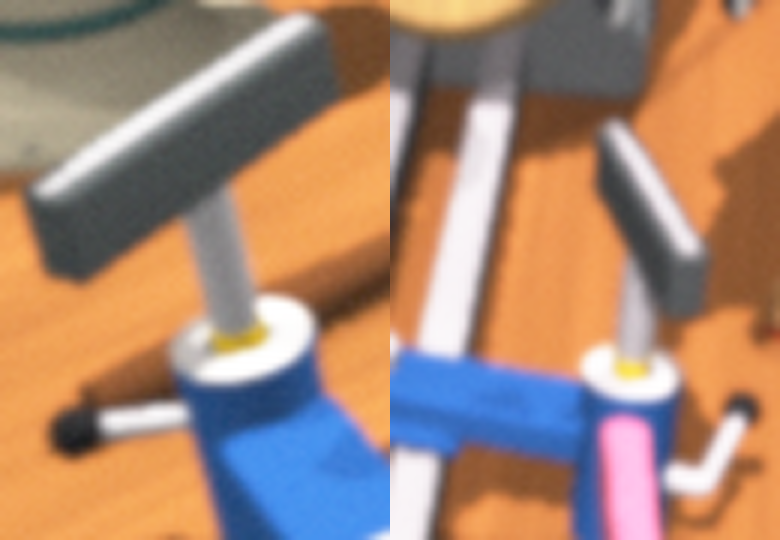

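View pics/s10.png

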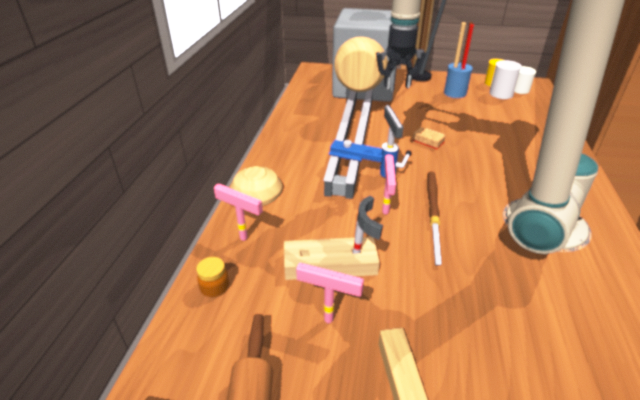

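```bash
python3 -c "
from h import *
S=lambda x,y:((x+.5)/6-.5+150,(y+.5)/6-.5+170);D=lambda x,y:((x-390+.5)/6-.5+350,(y+.5)/6-.5+85)
for a in ((38,192),(312,20)):
  for b in ((613,125),(692,250)):
    print(a,b,tri(S(*a),D(*b)).round(4))
"
```

```text
(38, 192) (613, 125) [ 0.4837 -0.2202  0.2168]
(38, 192) (692, 250) [ 0.4301 -0.1942  0.1739]
(312, 20) (613, 125) [ 0.4892 -0.1218  0.2532]
(312, 20) (692, 250) [ 0.4401 -0.0898  0.2164]
```

The top edge measures 0.2166 m at both ends, so it is level. That puts the mark at 0.1106, 0.6 mm above the mouth, and the post axis at about (0.462, -0.155). Handing in.

```bash
python3 -c "
from bench import *
print(hand_in())"
```

```text
the job is handed in; nothing more can be done
None
```

I moved the straight rest with the yellow band from the rack to the blue holder and pushed its post down until the mouth was level with the middle of the band. I then let go, raised the gripper well clear and handed the job in at about 11.3 s.

**Last checks:**
- **Height:** triangulating the bar's two top ends gives 0.2166 m and 0.2164 m, so the rest is level. The middle of the band is about 0.6 mm above the mouth, and about half the band shows in both views.
- **Position:** the post is about 2 mm from the bore axis.
- **Stability:** it did not visibly move on release.
- **Curved rest:** it looks undisturbed in the rack.
- **Forces:** the readings I saw stayed below about 7 N.

**Disagreements:** an automatic fit of the post's edges while it hung over the bore was unreliable (0.96 px error and a tilt the pictures did not show), so I set it aside. The direct image readings differed by 2 to 3 mm on centring. I settled that by looking again once the foot was in the bore and shifting 1.5 mm in x and y.

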